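Brake lever check on the demonstration handlebar

ROBOT

A 6-joint arm with a two-finger parallel gripper is mounted at the origin on the work surface. World frame = base frame: x ahead of the robot, y to its left, z up, the work surface at z = 0. Lengths are in mm, angles in rad, forces in N, time in s.
With the tool pointing down it reaches from about 400 to 925 mm from the base axis. Payload 12.5 kg.
Tool frame: the origin (TCP) lies on the centre line of the jaws, within the pads' length; the fingertips stand 17 mm ahead of it and the grasp point (between the pads) lies 2 mm behind it; z points along the fingers, y is the line along which they close (so a half turn about z gives the same grasp; the last joint's range is limited). The gripper opens to 95 mm and grips with 3 to 60 N. Pads are 20 mm wide; open, the fingers measure 119 mm over their backs; the gripper's body (75 mm by 180 mm) begins 59 mm behind the grasp point.
Start: joints at [1.237, 0.491, 1.559, -0, 1.092, -0.106], TCP at [141.128, 608.874, 231.661] pointing down, gripper open.
Joint ranges: [-3.1, 3.1], [-0.84, 2.19], [0.05, 2.79], [-1.13, 4.28], [0.06, 2.93], [-2.69, 2.69]. Speed limits (rad/s): [2.22, 2.22, 2.79, 3.14, 3.14, 3.14].

INTERFACE

Orientations are given as [roll, pitch, yaw] about the fixed x, y, z axes, in that order (R = Rz(yaw) Ry(pitch) Rx(roll)).
In Python, from cell import env gives the robot as it stands.
- The arm moves only by the tool drive_tool, never from a script. Its argument "deltas" is text: rows parted by semicolons, each of 4 numbers parted by spaces: the shift along the world's x, y, z normalised to -1 to 1, where 1 is 100 mm, then the turn about the world's z normalised to -1 to 1, where 1 is 180 degrees. A call has 1 to 10 rows; each row shifts and turns the commanded pose from where the row before left it; what a row does not reach is not made up. A row lasts 1/12 s, in which the tool goes at most 41.7 mm and 7.16 degrees, less where a joint would pass 70% of its speed; a pose out of reach is approached as far as the arm can. A call with a number of a shift or a turn outside -1 to 1 is refused whole. A call with a gripper value outside its range is refused whole. "gripper" is the closure, from 0 (fully open) to 1 (shut), set as the call begins (left out, the last holds). The fingers move at their own pace and stop on an object; the grip force is fixed at half the most. Time passes only in rows, so rows that do not move let the fingers close. It gives the time, the measured TCP pose, the force, the opening and the grip force at its end, in the units of the state.
- env.state(): the state, without advancing time (a new reading comes with each control period).
- env.read_camera(name): name is "side" or "top"; returns (picture, depth): 400x640x3 uint8, red, green, blue; 400x640 float32, mm along the optical axis (not along the pixel's ray), 0 where there is no reading.
- env.camera_params(name): a dict with "mtx" (3x3 intrinsics, pixels), "k1" (the pictures are not rectified: a ray, as slopes to the right and down, at radius r is drawn at 1 + k1 r^2 times it, then the intrinsics apply), "camera_from_world" (4x4, takes a point from world to camera coordinates). Camera axes: x right, y down, z forward; pixel columns grow to the right and rows downward; lengths in mm; the calibration is good to about 2 mm. A picture is of the moment at which its call begins. camera_params takes no time and is no camera call.
- env.job_done(): hands the job in; it is judged then, once.
The state is a dict: "t": time; "joints": joint angles; "qvel": joint speeds; "tau": joint torques, N m; "eef_pos": TCP position; "tcp_rot": TCP orientation; "ft_force": force on the tool from outside, world axes, zero at the start; "moment": the same for the moment, N m; "opening": opening from 0.0 (shut) to 1.0 (fully open); "grip_force": force on a finger pad.
Only numpy, scipy, OpenCV 4.12 (cv2) and the standard library are available. Lean on these libraries where they do the work, as an engineer would, in place of code of your own. Each camera call takes 0.05 s, during which the arm holds its last target. There are 200 camera calls.

TASK

Check the brake lever on the handlebar test rig. With the outside of your fingers, press the red lever towards the bar until it stops and keep it there for about a second, let it spring all the way back out, then press it in to its stop once more and finish while still holding it firmly there, so that the gap to the bar can be measured. Do not pinch the lever or push on the bar, do not force the lever, and leave everything lying about where it is.

Things in the scene. Friction and masses are not known exactly. Their poses are not given: they have to be found in the camera images.
- rig: Handlebar test rig, bolted down: dark steel base plate 190 (x) x 320 (y) x 12 mm, two posts near its y ends with 38 mm clamp blocks. Origin: centre of the plate's underside. Its x axis is the way the lever is pressed, from lever to bar; its y axis runs along the bar. Placed and turned (up to 0.45 rad) differently each time. Nothing on it reaches above 156 mm over the bench.
- bar_mid (a point): Middle of the black rubber grip (30 mm thick, 122 mm long) on the steel handlebar (22 mm thick, 310 mm long), on the bar's axis, 135 mm above the bench. A black pivot clamp sits on the bar beside the grip, towards +y of the rig.
- lever_pad (a point): Where to press: on the outer face (away from the bar) of the red lever blade, 90 mm along from the pivot, 135 mm above the bench. Blade 8 mm thick, 18 mm high, upright faces; beside the bar and parallel to it when out, 75 mm from axis to blade centre. Axes: x into the blade towards the bar, y along the blade towards the pivot, z up; they turn with the lever. The outer side is free space.
- lever_tip (a point): Centre of the 18 mm round knob that ends the red blade, 40 mm beyond lever_pad, away from the pivot. The straight red part runs from here to 60 mm on the pivot side of lever_pad.
- lever (a joint): Lever angle: 0 fully out, grows as pressed; hard stop at 0.28 rad, where the pressing point has moved in about 25 mm and the blade's end is still about 20 mm short of the grip. Vertical hinge. Sprung: pressed at lever_pad it takes about 2.5 N to start and 8 N just before the stop; it springs back by itself when let go.
- spanner: steel spanner, about 130 mm long, lying on the rig's base plate behind the bar; not part of the job
- brake_shoe: loose brake shoe (rubber block 50 x 12 mm with a stub bolt, 32 mm high), lying on the base plate under the lever side; not part of the job
- flask: green glass flask with black cap, 64 mm wide, 190 mm tall; origin under its centre; not part of the job
- mug: white mug, 76 mm wide, 90 mm tall; origin under its centre; not part of the job
- oil_jar: small amber jar, 50 mm wide, 70 mm tall; origin under its centre; not part of the job
- roller: hand roller with a brown 100 mm drum and wooden handle, 40 mm high; origin under the drum's centre; not part of the job
- screwdriver: screwdriver, 180 mm long, lying on the bench; not part of the job

How it is judged (in metres and radians):
On the way, in this order (a step that is already met when the one before it is completed fails the run):
1. lever pressed to its stop by the fingers and kept there (0.5 s) (value of joint lever above 0.262 rad and contact force between the fingers and lever above 2 N), for 0.5 s.
2. lever let go and fully back out (value of joint lever below 0.02 rad and contact force between the fingers and lever below 0.5 N), for 0.2 s.
At the end, for the whole second after the job is handed in: The lever is pressed in to its stop a second time (angle above 0.262 of 0.28 rad), still, held there by the fingers (more than 2 N) through the last second (all of step 1 and velocity of joint lever between -0.05 and 0.05 rad/s); the arm keeps its last pose, push and grip.
It fails at once if the robot pushes on the bar, its grip or clamp (over 3 N) (contact force between any of the fingers, the arm and bar above 3 N).
It fails at once if the lever is forced (over 45 N) (contact force between any of the fingers, the arm and lever above 45 N).
It fails at once if the lever is pinched between the fingers (contact force between the fingers and lever above 2 N and x of the grasp point in the frame of lever_pad between -0.004 and 0.012 m and y of the grasp point in the frame of lever_pad between -0.05 and 0.06 m and z of the grasp point in the frame of lever_pad between -0.02 and 0.02 m).
It fails at once if a thing lying about is moved (over 20 mm), lifted or knocked over (distance of any of spanner, brake_shoe, flask, mug, oil_jar, roller, screwdriver from where it was at the start of the episode above 0.02 m or angle between any of flask, mug, oil_jar's own z axis and vertical above 0.5 rad).
It also fails if it takes over 58 s, if anything falls off the work surface, if the arm or the gripper's body presses on something with over 40 N, if the wrist force passes 120 N, or if a joint passes its speed limit or range.

## Working session

There is one attempt and no reset: what is moved stays moved. The work goes in short steps, Python scripts to look and compute and a tool call to move; the robot and the scene stay as the last step left them, time stands still between calls to the robot, and variables do not carry over. Pictures are saved under pics/ and viewed, at most 10 in all, crops included, and the job is handed in when it is done.

Besides the shell and the picture viewer there is one more tool, called after "Request:" as name(argument=value, ...), one argument or row to a line, values as JSON. drive_tool: Moves the arm, as the interface text tells. Its arguments: {"type":"object","properties":{"deltas":{"type":"string"},"gripper":{"type":"number"}},"required":["deltas"]}

```bash
mkdir -p pics
cat > h.py <<'E'
import numpy as np, cv2
from cell import env
def cloud(name):
    p,d=env.read_camera(name); c=env.camera_params(name)
    K=np.array(c["mtx"],float); T=np.array(c["camera_from_world"],float)
    v,u=np.mgrid[:400,:640]
    uv=np.stack([u,v],-1).reshape(-1,1,2).astype(float)
    n=cv2.undistortPoints(uv,K,np.array([c["k1"],0,0,0,0.])).reshape(400,640,2)
    P=np.dstack([n*d[...,None],d])
    W=(P-T[:3,3])@T[:3,:3]
    W[d==0]=np.nan
    return p,W
E
python3 - <<'E'
from h import *
for n in("top","side"):
    p,W=cloud(n); cv2.imwrite(f"pics/{n}0.png",p[...,::-1])
    q=p.astype(int); m=(q[...,0]>110)&(q[...,1]<60)&(q[...,2]<60)&(W[...,2]>100)&(W[...,2]<160)
    X=W[m]; print(n,len(X))
    if len(X)>5:
        for ax in range(3): print(np.percentile(X[:,ax],[1,25,50,75,99]).round(1))
        v,u=np.where(m); print(u.min(),u.max(),v.min(),v.max())
        c=X[:,:2].mean(0); w,V=np.linalg.eigh(np.cov((X[:,:2]-c).T)); print(c,V[:,1],np.ptp((X[:,:2]-c)@V[:,1]),np.percentile((X[:,:2]-c)@V[:,0],[2,98]))
s=env.state();print(s)
E
```

```text
top 28
[557.3 565.9 569.9 572.9 578.4]
[-230.5 -220.9 -211.8 -188.9 -139.2]
[137.5 140.8 142.9 144.2 147.6]
374 405 194 201
[ 568.70502031 -200.54690413] [-0.19967614  0.97986195] 93.94325363121244 [-4.31134392  5.43022149]
side 0
{'t': 0.1, 'joints': array([ 1.23738163e+00,  4.91516401e-01,  1.55936585e+00,  2.23293973e-05,
        1.09167140e+00, -1.05610146e-01]), 'qvel': array([ 0.00057061, -0.00154644, -0.00330633, -0.00130103, -0.00087181,
       -0.00105368]), 'tau': array([ 2.03314979e-03, -6.13620758e+01, -2.58599067e+01,  6.93718367e-02,
        4.70640091e-02, -1.01940409e-04]), 'eef_pos': array([141.0698666 , 608.68787384, 231.11733523]), 'tcp_rot': array([-3.14063910e+00, -1.20997488e-04,  2.91377774e+00]), 'ft_force': array([ 0.22061288, -0.29332239, -0.88671952]), 'moment': array([-0.02757277, -0.08665632,  0.01406099]), 'grip_force': 0.0, 'opening': 0.9971180292795224}
```

View pics/top0.png

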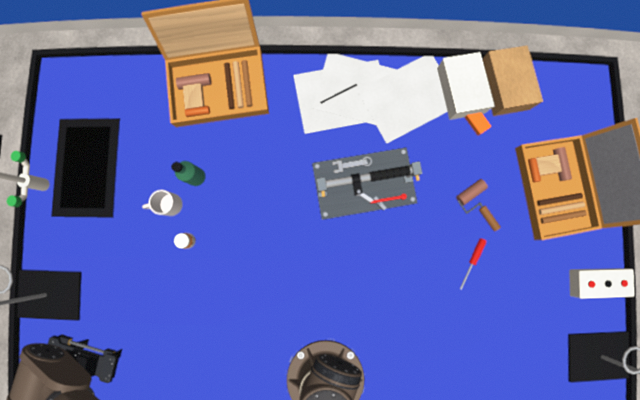

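View pics/side0.png

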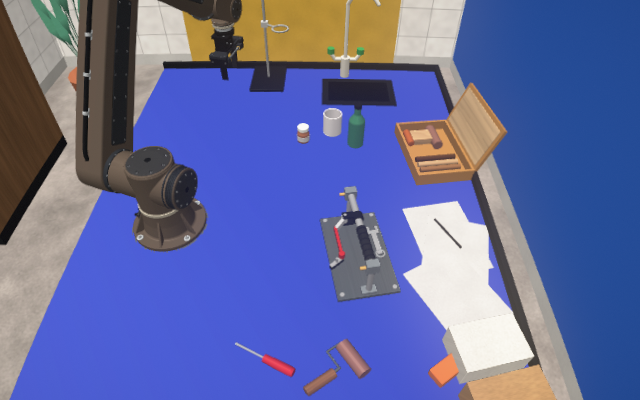

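The top view shows the rig at px (315–420, 150–215), with the red lever at (373–408, 195–203) on the robot's side of the bar and its tip to the right (-y). The side view shows the lever at (335–345, 228–258). The press is roughly towards +x, and the side facing the robot is free.

Run:
```python
from h import *
def fit(X):
    vx,vy,x0,y0=cv2.fitLine(X.astype(np.float32),cv2.DIST_HUBER,0,.01,.01).ravel(); s=np.sign(vy)
    d=np.array([vx,vy])*s; return np.array([x0,y0]),d
for n in("top","side"):
    p,W=cloud(n); q=p.astype(int)
    R=(W[...,0]>480)&(W[...,0]<760)&(W[...,1]<20)&(W[...,1]>-320)
    red=R&(q[...,0]>90)&(q[...,0]>1.8*q[...,1])&(q[...,0]>1.8*q[...,2])&(W[...,2]>115)
    bar=R&(W[...,2]>138)&(W[...,2]<160)&~red&(q.max(2)-q.min(2)<40)
    pl=R&(W[...,2]>6)&(W[...,2]<18)&(q.max(2)-q.min(2)<45)
    for k,m in(("red",red),("bar",bar)):
        X=W[m]; c,d=fit(X[:,:2]); t=(X[:,:2]-c)@d; e=(X[:,:2]-c)@[d[1],-d[0]]
        print(n,k,len(X),"yaw",np.arctan2(-d[0],d[1]).round(3),"ends",(c+d*t.min()).round(1),(c+d*t.max()).round(1),"perp",np.percentile(e,[3,50,97]).round(1),"z",np.percentile(X[:,2],[5,50,95]).round(1))
    X=W[pl][:,:2].astype(np.float32); print("plate",len(X),cv2.minAreaRect(X))
p,_=env.read_camera("top"); cv2.imwrite("pics/t1.png",cv2.resize(p[140:225,305:430,::-1],None,fx=6,fy=6,interpolation=cv2.INTER_CUBIC))
```

```text
top red 109 yaw 0.186 ends [ 573.4 -230.4] [ 554.3 -128.9] perp [-5.6 -0.   5.8] z [138.8 142.5 145.9]
top bar 1029 yaw 0.188 ends [ 656.2 -275.7] [600.   19.8] perp [-50.6   0.   16.5] z [140.1 147.  154.3]
plate 3633 ((630.8140258789062, -123.82968139648438), (186.6053466796875, 315.2352600097656), 10.110275268554688)
side red 99 yaw 0.183 ends [ 572.1 -236.5] [ 553.3 -134.4] perp [-5.8  0.   5.1] z [140.6 145.1 148.2]
side bar 963 yaw 0.189 ends [ 653.9 -282.1] [596.7  17.7] perp [-51.2   0.   18.1] z [140.5 149.  156.6]
plate 3217 ((629.8204345703125, -127.20082092285156), (190.44210815429688, 320.00445556640625), 10.082275390625)
```

View pics/t1.png

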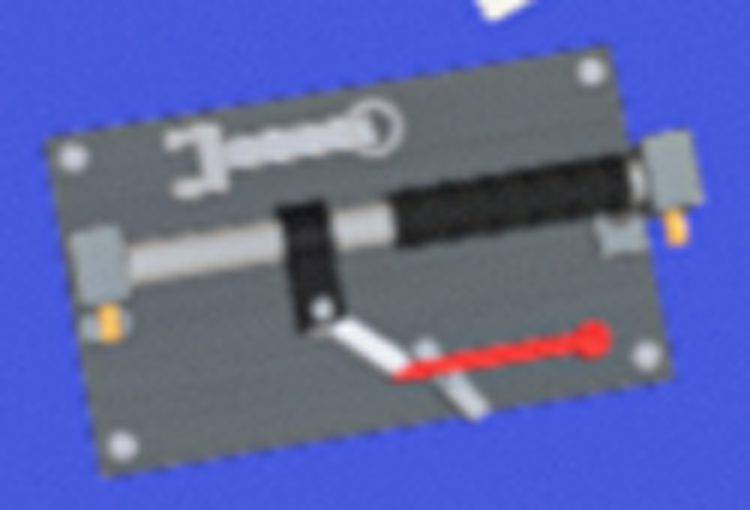

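The crop shows the lever fully out, with its knob at crop px (595, 338) and the pivot at (322, 308). The brake shoe lies under the lever at (450, 380). The pad is at about (560, -186) and the press direction is about (0.98, 0.18). I'll move round with the fingers shut.

Request:
drive_tool(
  deltas="0.25 -0.25 0.03 0.033; 0.25 -0.25 0.03 0.033; 0.25 -0.25 0 0.033; 0.25 -0.25 0 0.033; 0.25 -0.25 0 0.033; 0.25 -0.25 0 0.033; 0.25 -0.25 0 0; 0.25 -0.25 0 0; 0.25 -0.25 0 0; 0.25 -0.25 0 0",
  gripper=1,
)

```text
t: 1.08
eef_pos: [392.1, 357.4, 237.7]
tcp_rot: [3.141, 0.0, -2.747]
ft_force: [-0.0, 0.4, 0.2]
opening: 0.357
grip_force: 0.0
```

Request:
drive_tool(
  deltas="0.25 -0.25 0 0; 0.25 -0.25 0 0; 0.05 -0.35 0 0; 0.05 -0.35 0 0; 0.05 -0.35 0 0; 0.05 -0.35 0 0; 0.05 -0.35 0 0; 0.05 -0.35 0 0; 0.05 -0.35 0 0; 0.05 -0.35 0 0",
)

```text
t: 1.92
eef_pos: [481.0, 27.2, 237.8]
tcp_rot: [3.142, 0.0, -2.747]
ft_force: [0.5, -0.0, -0.9]
opening: 0.008
grip_force: 0.0
```

Request:
drive_tool(
  deltas="0.05 -0.32 0 0; 0.05 -0.32 0 0; 0.05 -0.32 0 0; 0.05 -0.32 0 0; 0.05 -0.32 0 0; 0.05 -0.32 0 0; 0.04 -0.3 0 0; 0 0 -0.3 0; 0 0 -0.3 0; 0 0 -0.3 0",
)

```text
t: 2.75
eef_pos: [515.0, -193.8, 146.8]
tcp_rot: [-3.141, 0.001, -2.749]
ft_force: [0.4, -0.1, -0.0]
opening: 0.01
grip_force: 0.0
```

Request:
drive_tool(
  deltas="0 0 -0.1 0; 0 0 0 0; 0 0 0 0",
)

```text
t: 3.0
eef_pos: [515.5, -193.2, 138.3]
tcp_rot: [3.141, -0.0, -2.747]
ft_force: [0.7, 0.3, 0.8]
opening: 0.002
grip_force: 0.0
```

Run:
```python
from h import *
p,_=env.read_camera("top"); s,_=env.read_camera("side")
a=cv2.resize(p[140:225,320:420,::-1],(400,340)); b=cv2.resize(s[180:280,290:390,::-1],(340,340))
cv2.imwrite("pics/t2.png",np.hstack([a,b]))
```

```text
(no output)
```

View pics/t2.png

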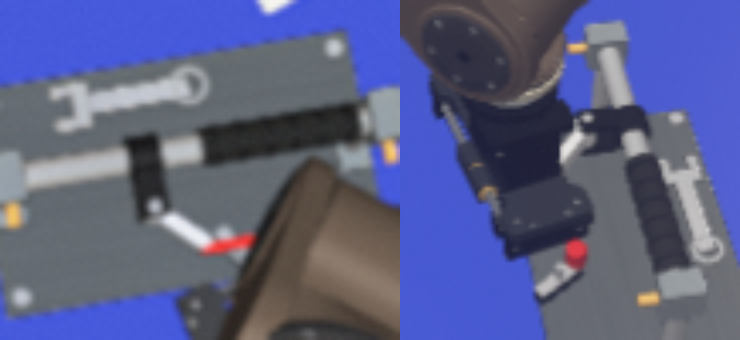

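The left half shows the gripper beside the lever on the robot's side. The right half shows the red knob at (575, 252), with the lever still out. I'll press in gradually.

Request:
drive_tool(
  deltas="0.1 0.018 0 0; 0.1 0.018 0 0; 0.08 0.015 0 0; 0.04 0.007 0 0; 0.04 0.007 0 0; 0.03 0.006 0 0; 0 0 0 0",
)

```text
t: 3.68
eef_pos: [554.2, -186.1, 137.5]
tcp_rot: [3.141, -0.001, -2.747]
ft_force: [-3.9, -2.9, 2.0]
opening: 0.008
grip_force: 2.1
```

Request:
drive_tool(
  deltas="0.03 0.006 0 0; 0.03 0.006 0 0; 0.03 0.006 0 0; 0 0 0 0; 0 0 0 0",
)

```text
t: 4.1
eef_pos: [562.5, -185.0, 137.5]
tcp_rot: [3.142, -0.002, -2.747]
ft_force: [-6.0, -7.4, 0.7]
opening: 0.002
grip_force: 3.9
```

Request:
drive_tool(
  deltas="0.03 0 0 0; 0.03 0 0 0; 0 0 0 0; 0 0 0 0",
)

```text
t: 4.43
eef_pos: [568.3, -185.3, 137.5]
tcp_rot: [-3.141, -0.002, -2.747]
ft_force: [-6.4, -9.3, 0.8]
opening: 0.004
grip_force: 5.2
```

```bash
cat > look.py <<'E'
from h import *
import sys
p,W=cloud("top"); q=p.astype(int)
red=(W[...,0]>520)&(W[...,0]<660)&(W[...,1]<-90)&(W[...,1]>-260)&(q[...,0]>90)&(q[...,0]>1.8*q[...,1])&(q[...,0]>1.8*q[...,2])&(W[...,2]>115)
X=W[red]; vx,vy,*c=cv2.fitLine(X[:,:2].astype(np.float32),cv2.DIST_HUBER,0,.01,.01).ravel()
print(len(X),"yaw",np.arctan2(-vx*np.sign(vy),abs(vy)),c)
s,W=cloud("side"); q=s.astype(int)
red=(W[...,0]>520)&(W[...,0]<660)&(W[...,1]<-150)&(W[...,1]>-280)&(q[...,0]>90)&(q[...,0]>1.8*q[...,1])&(q[...,0]>1.8*q[...,2])&(W[...,2]>115)
X=W[red]; print("side tip",len(X),np.median(X,0) if len(X) else 0, env.state()["ft_force"])
cv2.imwrite(f"pics/{sys.argv[1]}.png",np.hstack([cv2.resize(p[140:225,320:420,::-1],(400,340)),cv2.resize(s[180:280,290:390,::-1],(340,340))]))
E
python3 look.py t3
```

```text
Traceback (most recent call last):
  File "look.py", line 5, in <module>
    X=W[red]; vx,vy,*c=cv2.fitLine(X[:,:2].astype(np.float32),cv2.DIST_HUBER,0,.01,.01).ravel()
                       ~~~~~~~~~~~^^^^^^^^^^^^^^^^^^^^^^^^^^^^^^^^^^^^^^^^^^^^^^^^^^^^^
cv2.error: OpenCV(4.12.0) /io/opencv/modules/imgproc/src/linefit.cpp:50: error: (-215:Assertion failed) count > 0 in function 'fitLine2D_wods'
```

```bash
sed -i '/fitLine/d;/^print(len/d' look.py; python3 look.py t3
```

```text
side tip 36 [ 600.43348505 -232.39310871  144.91978527] [-6.64286096 -8.69941275  1.07195791]
```

View pics/t3.png

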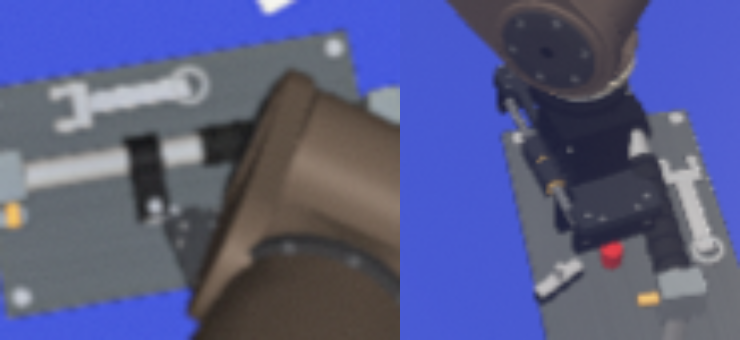

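The left half shows the arm covering the lever. In the right half the knob at (612, 255) has moved about 30 mm towards the bar, still short of the stop at about 36 mm, and the fingers are clear of the grip. Continuing.

Request:
drive_tool(
  deltas="0.02 0.003 0 0; 0.02 0.003 0 0; 0 0 0 0; 0 0 0 0",
)

```text
t: 4.92
eef_pos: [572.1, -185.3, 137.5]
tcp_rot: [-3.141, -0.003, -2.747]
ft_force: [-8.6, -13.7, 0.4]
opening: 0.004
grip_force: 6.9
```

Request:
drive_tool(
  deltas="0.015 0.003 0 0; 0 0 0 0; 0 0 0 0",
)

```text
t: 5.17
eef_pos: [573.5, -185.4, 137.5]
tcp_rot: [-3.14, -0.003, -2.747]
ft_force: [-8.8, -15.5, 0.4]
opening: 0.005
grip_force: 7.5
```

```bash
python3 look.py t4
```

```text
side tip 36 [ 608.92298774 -230.71042295  144.87873048] [ -9.5637337  -16.04010517  -0.48670334]
```

Request:
drive_tool(
  deltas="0.015 0 0 0; 0 0 0 0; 0 0 0 0",
)

```text
t: 5.52
eef_pos: [573.9, -185.4, 137.4]
tcp_rot: [3.141, -0.005, -2.747]
ft_force: [-15.5, -16.3, 4.2]
opening: 0.003
grip_force: 10.7
```

```bash
python3 look.py t5; python3 -c "
from h import *
s=env.state();print(s['eef_pos'],s['ft_force'],s['moment'])"
```

```text
side tip 35 [ 609.12696069 -229.83278673  144.746431  ] [-15.21083533 -16.27769823   4.34685527]
[ 573.87055678 -185.33422159  137.45520868] [-15.21083533 -16.27769823   4.34685527] [-2.78265259  2.72808394  0.01021785]
```

View pics/t5.png

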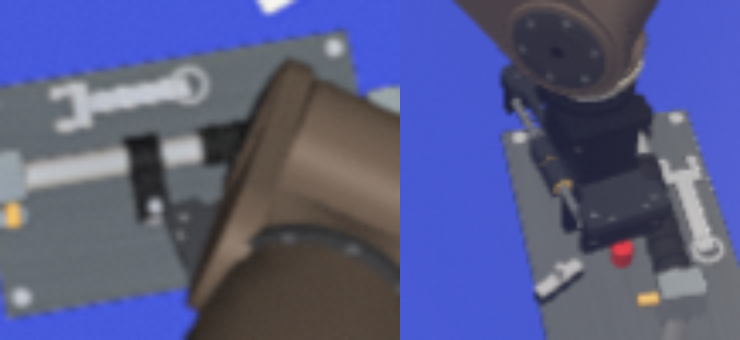

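In this view the knob at (622, 253) has stopped moving while the force rose by 7 N, so the lever is at its stop. I'll hold, release, and check that it comes back out.

Request:
drive_tool(
  deltas="0 0 0 0; 0 0 0 0; 0 0 0 0; 0 0 0 0; 0 0 0 0; 0 0 0 0; 0 0 0 0; 0 0 0 0; 0 0 0 0; 0 0 0 0",
)

```text
t: 6.45
eef_pos: [573.9, -185.3, 137.4]
tcp_rot: [3.141, -0.005, -2.747]
ft_force: [-14.8, -15.5, 3.0]
opening: 0.005
grip_force: 10.6
```

Request:
drive_tool(
  deltas="-0.1 -0.02 0 0; -0.1 -0.02 0 0; -0.1 -0.02 0 0; -0.1 -0.02 0 0; -0.1 -0.01 0 0; 0 0 0 0; 0 0 0 0; 0 0 0 0; 0 0 0 0; 0 0 0 0",
)

```text
t: 7.28
eef_pos: [526.5, -192.3, 137.6]
tcp_rot: [-3.141, 0.0, -2.747]
ft_force: [0.5, -0.1, 0.3]
opening: 0.005
grip_force: 0.0
```

```bash
python3 look.py t6
```

```text
side tip 33 [ 570.25021269 -233.02338864  144.10243898] [0.6657529  0.44272521 0.07939296]
```

The lever has sprung fully back: the tip is at x 570 and the force is zero. Now the second press.

Request:
drive_tool(
  deltas="0.08 0.015 0 0; 0.08 0.015 0 0; 0.05 0.01 0 0; 0.04 0.004 0 0; 0.04 0.004 0 0; 0.04 0.004 0 0; 0.04 0.004 0 0; 0.04 0.004 0 0; 0.03 0.003 0 0; 0 0 0 0",
)

```text
t: 8.22
eef_pos: [569.8, -187.3, 137.4]
tcp_rot: [-3.141, -0.002, -2.747]
ft_force: [-8.3, -10.6, 2.1]
opening: 0.008
grip_force: 5.7
```

Request:
drive_tool(
  deltas="0.02 0.003 0 0; 0.02 0.003 0 0; 0 0 0 0; 0 0 0 0; 0 0 0 0",
)

```text
t: 8.63
eef_pos: [573.3, -187.3, 137.4]
tcp_rot: [-3.14, -0.003, -2.747]
ft_force: [-8.6, -14.5, -0.0]
opening: 0.003
grip_force: 7.0
```

```bash
python3 look.py t7
```

```text
side tip 32 [ 606.5959408  -231.20430018  144.55363704] [ -8.32318092 -15.02335385   0.21898461]
```

Request:
drive_tool(
  deltas="0.015 0 0 0; 0 0 0 0; 0 0 0 0",
)

```text
t: 8.98
eef_pos: [574.5, -187.3, 137.4]
tcp_rot: [-3.141, -0.004, -2.747]
ft_force: [-10.3, -13.7, 1.3]
opening: 0.002
grip_force: 7.8
```

Request:
drive_tool(
  deltas="0.01 0 0 0; 0 0 0 0; 0 0 0 0",
)

```text
t: 9.23
eef_pos: [574.8, -187.3, 137.4]
tcp_rot: [3.142, -0.005, -2.747]
ft_force: [-13.5, -15.3, 3.2]
opening: 0.004
grip_force: 9.9
```

```bash
python3 look.py t8
```

```text
side tip 32 [ 608.91365759 -231.79192818  145.79966584] [-13.86951945 -15.47704193   3.09660617]
```

At the stop again: 1 mm commanded gave 0.3 mm of movement, and the tip and force match the first press. I'll settle briefly, then hand in.

Request:
drive_tool(
  deltas="0.004 0 0 0; 0 0 0 0; 0 0 0 0; 0 0 0 0; 0 0 0 0; 0 0 0 0; 0 0 0 0; 0 0 0 0",
)

```text
t: 10.0
eef_pos: [574.9, -187.3, 137.4]
tcp_rot: [3.141, -0.006, -2.747]
ft_force: [-17.1, -15.7, 4.6]
opening: 0.005
grip_force: 10.7
```

```bash
python3 -c "
from cell import env
print(env.state()['ft_force'],env.job_done())"
```

```text
the job is handed in; nothing more can be done
[-17.07541565 -15.71921631   4.57391448] None
```

I pressed the lever to its stop and held it about a second, let it spring fully back out, then pressed it to the stop again and handed in at 10 s still holding it there with about 24 N; the hand-in gave no verdict.

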